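# Crank the disc under the magnifier

## Robot

A 7-joint arm with a two-finger parallel gripper is mounted at the origin on the work surface. World frame = base frame: x ahead of the robot, y to its left, z up, the work surface at z = 0. Lengths are in m, angles in rad, forces in N, time in s.
With the tool pointing down it reaches from about 0.4 to 0.85 m from the base axis. Payload 10.4 kg.
Tool frame: the origin (TCP) lies at the very end of the fingers, on their centre line; the grasp point (between the pads) lies 19 mm behind it; z points along the fingers, y is the direction in which the jaws open and shut (so a half turn about z gives the same grasp; the last joint's range is limited). The gripper opens to 87 mm and grips with 3 to 60 N. Pads are 19 mm wide; open, the fingers measure 117 mm over their backs; the gripper's body (75 mm by 190 mm) begins 51 mm behind the grasp point.
Start: joints at [-1.228, 0.332, -0.065, 1.46, 0.022, 1.35, -0.088], TCP at [0.224, 0.584, 0.223] pointing down, gripper open.
Joint ranges: [-2.6, 2.6], [-0.5, 2.12], [-1.47, 1.34], [0.16, 2.42], [-1.27, 4.41], [0.06, 2.06], [-2.6, 2.6]. Speed limits (rad/s): [2.22, 2.22, 2.79, 2.79, 3.14, 3.14, 3.14].

## Interface

Orientations are given as a unit quaternion [x, y, z, w].
In Python, from bench import read_state, camera, close_job gives the robot as it stands.
- The arm moves only by the shell command python3 -m inch 'ROWS' [OPENING] [FORCE]. ROWS is JSON, a list of rows, each a list of 6 numbers: the shift along the tool's x, y, z as a fraction of full scale, then the turn, a rotation vector about the tool's x, y, z as a fraction of full scale. In form: [[tx, ty, tz, ax, ay, az], ...]. A call has 1 to 5 rows; each row shifts and turns the commanded pose from where the row before left it, along the tool's axes as they then stand; what a row does not reach is not made up. Full scale, the value 1, is 0.04 m for a shift and 120 degrees for a turn. A row lasts 1/8 s, in which the tool goes at most 62.5 mm and 10.7 degrees, less where a joint would pass 70% of its speed; a pose out of reach is approached as far as the arm can. A call with a number of a shift or a turn outside -1 to 1 is refused whole. A call with a gripper value outside its range is refused whole. OPENING is the opening, from -1 (shut) to 1 (fully open), so that 0 is half open, set as the call begins (- or left out, the last holds). The fingers move at their own pace and stop on an object; FORCE is the grip in N (left out, the last holds). Time passes only in rows, so rows that do not move let the fingers close. It gives the time, the measured TCP pose, the force and the opening at its end, in the units of the state.
- read_state(): the state, without advancing time (a new reading comes with each control period).
- camera(name): name is "side" or "top" or "wrist"; returns a dict with "img" (400x640x3 uint8, red, green, blue), "depth" (400x640 float32, m along the optical axis (not along the pixel's ray), 0 where there is no reading), "fx", "fy", "cx", "cy" (pixels), "position" and "orientation" of the camera in the world; the wrist camera has in their place "tool_from_camera" (4x4, takes a point from camera to tool coordinates, whose origin is the TCP and whose axes are the flange's). Camera axes: x right, y down, z forward; pixel columns grow to the right and rows downward; lengths in m; the calibration is good to about 2 mm. A picture is of the moment at which its call begins: read the wrist's pose just before it.
- close_job(): hands the job in, once; it reports no verdict.
The state is a dict: "time": time; "joint_positions": joint angles; "joint_vel": joint speeds; "joint_torque": joint torques, N m; "ee_pos": TCP position; "eef_rot": TCP orientation; "ft_force": force on the tool from outside, world axes, zero at the start; "torque": the same for the moment, N m; "width": finger opening in m.
Only numpy, scipy, OpenCV 4.12 (cv2) and the standard library are available. Lean on these libraries where they do the work, as an engineer would, in place of code of your own. Each camera call takes 0.05 s, during which the arm holds its last target.

## Task

On the inspection slide that carries the shiny disc, take the crank by its upright handle and wind it, keeping it seated on its square shaft end, until the disc is centred under that slide's magnifier; then let go, leaving the crank seated. Move the disc only by the crank, not by pushing the disc or its carriage, and leave the other slide, with the lidded jar, as it is.

Things in the scene. Friction and masses are not known exactly. Their poses are not given: they have to be found in the camera images.
- disc_crank: Loose steel crank of the disc's slide; its square socket sits by weight alone, 24 mm deep, on an upright square shaft end. Origin: on the shaft axis at its underside, 74 mm above the table; z up, x along the flat arm (top at 97 mm) to the handle, an upright black cylinder 55 mm out, 24 mm in diameter, 98 to 158 mm above the table, which revolves freely on its pin. Starts at any angle.
- disc_carriage: The same slide's carriage with a flat shiny 120 mm disc fixed on it. Origin: centre of the disc's underside, 60 mm above the table; x along the slide, straight away from the shaft. Starts 145 mm from the shaft axis, can travel 140 mm outwards, stays where left. Clockwise cranking (from above; 1 to 2 N at the handle) drives it outwards, 40 mm per turn.
- disc_lens (a point): Centre of the magnifier over the disc's slide: a clear lens in a level black ring of 84 mm outer diameter, 160 mm above the table, on a fixed post beside the slide. It lies over the slide's centre line, 225 to 265 mm from the shaft axis, different each time.
- jar_carriage: Carriage of the other, otherwise identical slide, with a small black-lidded jar (56 mm diameter) fixed on it; it has its own crank and magnifier. Origin: the jar's underside, 60 mm above the table. The two slides stand 0.38 to 0.5 m apart, left and right, either way round. To be left alone.
Mind the look-alikes: they are no part of the job. Leave any blue or turquoise look-alike of the disc_crank alone.

How it is judged:
By the outcome, as a careful person would: the job done as asked, in the order asked, and still so for the second after the job is handed in, with the robot touching nothing.
It also fails if it takes over 70 s, if anything falls off the work surface, if the arm or the gripper's body presses on something with over 40 N, if the wrist force passes 120 N, or if a joint passes its speed limit or range.

## Working session

There is one attempt and no reset: what is moved stays moved. The work goes in short steps, Python scripts to look and compute and a shell command to move; the robot and the scene stay as the last step left them, time stands still between calls to the robot, and variables do not carry over. Pictures are saved under pics/ and viewed, and the job is handed in when it is done.

```bash
ls; mkdir -p pics; cat > h.py <<'E'
import numpy as np, cv2
from bench import read_state, camera
from scipy.spatial.transform import Rotation as R
def snap(name, fn, crop=None, scale=1):
    s=read_state(); c=camera(name)
    im=cv2.cvtColor(c['img'],cv2.COLOR_RGB2BGR)
    if crop: x0,y0,x1,y1=crop; im=im[y0:y1,x0:x1]
    if scale!=1: im=cv2.resize(im,None,fx=scale,fy=scale,interpolation=cv2.INTER_CUBIC)
    cv2.imwrite('pics/'+fn,im)
    np.savez('pics/'+fn+'.npz',**{k:v for k,v in c.items()},ee=s['ee_pos'],rot=s['eef_rot'])
    return c,s
def pose(c,s=None):
    if 'tool_from_camera' in c:
        T=np.eye(4);T[:3,:3]=R.from_quat(s['eef_rot']).as_matrix();T[:3,3]=s['ee_pos'];T=T@np.array(c['tool_from_camera']);return T[:3,:3],T[:3,3]
    return R.from_quat(c['orientation']).as_matrix(),np.array(c['position'])
def onplane(c,u,v,z,s=None):
    Rm,p=pose(c,s); d=Rm@np.array([(u-c['cx'])/c['fx'],(v-c['cy'])/c['fy'],1]); return p+d*(z-p[2])/d[2]
def cloud(c,s=None):
    Rm,p=pose(c,s);D=c['depth'];v,u=np.mgrid[:D.shape[0],:D.shape[1]]
    P=np.stack([(u-c['cx'])/c['fx']*D,(v-c['cy'])/c['fy']*D,D],-1);return P@Rm.T+p
E
python3 - <<'E'
from h import *
for n in ['top','side','wrist']:
    c,s=snap(n,n+'0.png'); print(n,c['fx'],c['cx'],c['cy'],c.get('position'),c.get('orientation'),c.get('tool_from_camera'))
print(s)
E
```

```text
pics
top 448.05835468582666 323.2061895036927 197.262239640681 [ 0.41783518 -0.07254299  1.38982156] [-0.70552417  0.70601776 -0.04290537  0.04397374] None
side 391.04304898026743 327.7002107801083 198.05821710178745 [0.38907613 0.74439055 0.69767882] [-0.08835442  0.88023815 -0.46379884  0.04759127] None
wrist 303.49659428517054 315.6831391589428 196.2556092595413 None None [[-8.84033117e-04 -9.66337225e-01 -2.57277255e-01  6.95213288e-02]
 [ 9.99997370e-01 -3.09795179e-04 -2.27250628e-03  9.86556624e-04]
 [ 2.11630416e-03 -2.57278587e-01  9.66334957e-01 -1.61596682e-01]
 [ 0.00000000e+00  0.00000000e+00  0.00000000e+00  1.00000000e+00]]
{'time': 0.1, 'joint_positions': array([-1.22758332,  0.33280809, -0.06469917,  1.4608657 ,  0.02162016,
        1.34988109, -0.08848429]), 'joint_vel': array([ 1.68712881e-03, -9.68524087e-05,  1.22547281e-03, -2.52428990e-03,
       -8.46514086e-04, -7.40339189e-04, -7.77751533e-04]), 'joint_torque': array([ 9.05375036e-04, -6.24539423e+01,  2.43435474e-02, -3.90720642e+01,
       -6.13878085e-02,  3.66898498e-02,  5.84902068e-05]), 'ee_pos': array([0.22345475, 0.58332057, 0.22182986]), 'eef_rot': array([ 1.81869276e-01,  9.83322514e-01, -6.28340126e-04, -7.72206052e-05]), 'ft_force': array([-1.42887838, -0.24603095,  0.04216763]), 'torque': array([-0.0189516 ,  0.03641494, -0.01626091]), 'width': 0.08704649221964617}
```

View pics/top0.png

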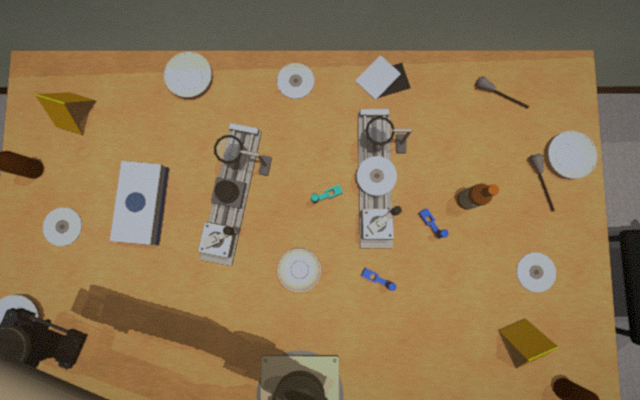

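View pics/side0.png

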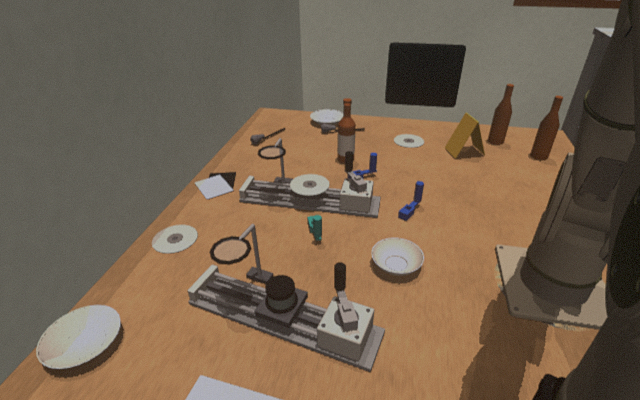

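View pics/wrist0.png

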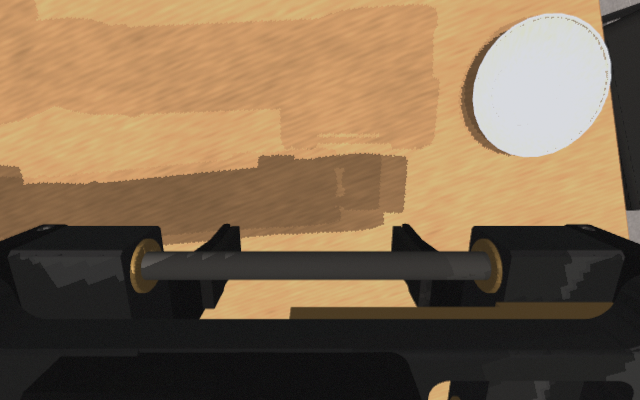

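The top view shows the disc slide on the right: disc (376,176), crank hub (378,224), black handle (396,211), ring (380,130). The jar slide is on the left: jar (229,190), crank (218,238).

What could be taken for the crank:
- the jar slide's crank, handle at (229,231)
- blue cranks at (433,223) and (378,279)
- a turquoise crank at (326,194)

What could be taken for the disc: loose discs at (295,80), (62,227) and (537,272).

I choose the crank at (378,224)–(396,211) and will check it in a close crop.

```bash
python3 - <<'E'
from h import *
c,s=snap('top','top1.png',(330,90,450,260),3.4)
c2,s2=snap('side','side1.png',(220,130,400,225),4)
for n,cc in(('t',c),('s',c2)):
    P=cloud(cc)
    for nm,sel in (('handle/ring dark',None),):
        g=cc['img'].astype(int).max(-1)
        near=(P[...,1]<-0.05)&(P[...,1]>-0.40)&(P[...,0]>0.3)&(P[...,0]<0.9)
        m=(g<70)&near&(P[...,2]>0.11)&(P[...,2]<0.2)&(cc['depth']>0)
        k,l,st,ce=cv2.connectedComponentsWithStats(m.astype(np.uint8))
        for i in range(1,k):
            if st[i,4]>12:
                q=P[l==i]; print(n,st[i],ce[i].round(1),q.mean(0).round(4),q.min(0).round(3),q.max(0).round(3))
for nm,u,v,z in (('disc',376,176,.065),('hub',378,224,.097),('handle',396.5,211,.158),('ring',380,130,.16)):
    print(nm,onplane(c,u,v,z).round(4))
E
```

```text
t [366 116  28  29 130] [377.8 132.1] [ 0.7535 -0.2241  0.1643] [ 0.719 -0.267  0.158] [ 0.802 -0.19   0.171]
t [391 207  10   8  53] [395.4 210.5] [ 0.5338 -0.271   0.1513] [ 0.525 -0.283  0.111] [ 0.543 -0.264  0.164]
s [258 145  27  14 101] [272.  152.5] [ 0.7537 -0.2236  0.1604] [ 0.717 -0.313  0.138] [ 0.795 -0.187  0.164]
s [345 152   8  17 126] [348.5 159.8] [ 0.5331 -0.2657  0.137 ] [ 0.523 -0.282  0.111] [ 0.544 -0.258  0.158]
disc [ 0.6456 -0.2288  0.065 ]
hub [ 0.4997 -0.2287  0.097 ]
handle [ 0.5317 -0.2729  0.158 ]
ring [ 0.7606 -0.2309  0.16  ]
```

View pics/top1.png

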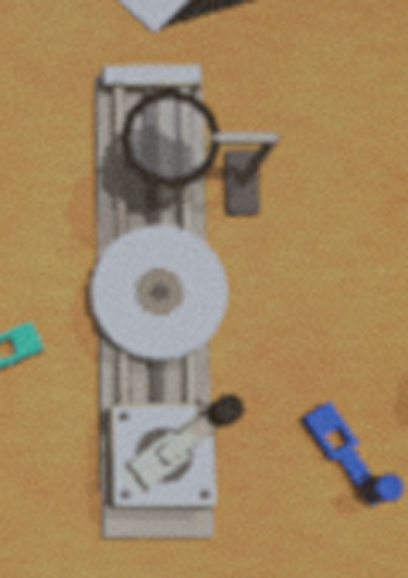

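View pics/side1.png

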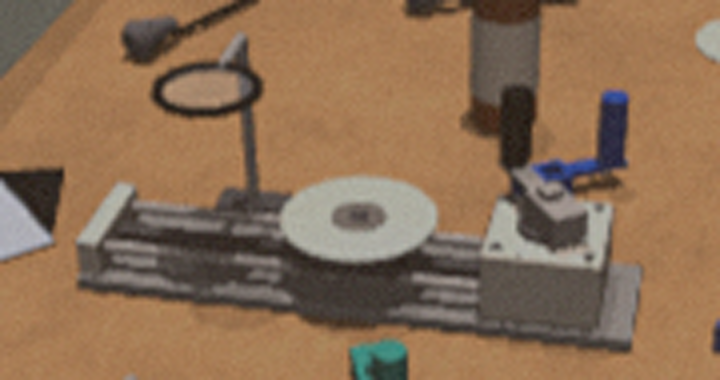

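The crops confirm the choice: a steel crank with a black handle on the slide that carries the shiny disc. Next I'll measure it precisely.

```bash
cat > meas.py <<'E'
from h import *
def ell(m):
    cs,_=cv2.findContours(m.astype(np.uint8),cv2.RETR_EXTERNAL,cv2.CHAIN_APPROX_NONE)
    c=max(cs,key=len); return cv2.fitEllipse(c) if len(c)>=5 else None
def run(n):
    c,s=snap(n,'tmp.png'); P=cloud(c,s if n=='wrist' else None); I=c['img'].astype(int); g=I.max(-1); sat=g-I.min(-1)
    x,y,z=P[...,0],P[...,1],P[...,2]
    box=(y<-.13)&(y>-.33)&(x>.42)&(x<.85)&(c['depth']>0)
    out={}
    d=box&(z>.052)&(z<.078)&(x>.56)&(x<.84)&(g>100)&(sat<45)
    k,l,st,ce=cv2.connectedComponentsWithStats(cv2.morphologyEx(d.astype(np.uint8),cv2.MORPH_OPEN,np.ones((5,5))))
    i=1+np.argmax(st[1:,4]); e=ell(l==i); zz=np.median(z[l==i]); out['disc']=(e,zz,onplane(c,*e[0],.0625,s).round(4))
    r=box&(z>.145)&(z<.18)&(x>.68)&(g<80); r=cv2.morphologyEx(r.astype(np.uint8),cv2.MORPH_CLOSE,np.ones((5,5)))
    e=ell(r); out['ring']=(e,onplane(c,*e[0],.16,s).round(4))
    h=box&(z>.145)&(z<.175)&(x<.64)&(g<80)
    v,u=np.nonzero(h); out['handle']=((u.mean().round(1),v.mean().round(1)),onplane(c,u.mean(),v.mean(),.158,s).round(4),P[h].mean(0).round(4))
    q=box&(z>.066)&(z<.082)&(x<.56)&(g>90)
    e=cv2.minAreaRect(np.argwhere(q)[:,::-1].astype(np.float32)); out['plate']=(e,onplane(c,*e[0],.072,s).round(4),np.median(z[q]))
    for k,v in out.items(): print(n,k,v)
if __name__=='__main__':
    import sys
    for n in sys.argv[1:]: run(n)
E
python3 meas.py top side
python3 - <<'E'
from h import *
c=dict(np.load('pics/top1.png.npz'));P=cloud(c)
# slide edges from height: points z>.02 &<.06 
for xr in ((.43,.45),(.58,.60),(.70,.74),(.80,.86)):
    m=(P[...,0]>xr[0])&(P[...,0]<xr[1])&(P[...,2]>.012)&(P[...,2]<.06)&(P[...,1]<-.15)&(P[...,1]>-.30)
    print(xr,np.percentile(P[m][:,1],[0,2,98,100]).round(4) if m.any() else None)
E
```

```text
top disc (((376.4241638183594, 175.66200256347656), (38.31993865966797, 38.7202033996582), 46.443634033203125), np.float64(0.06316919019884204), array([ 0.6471, -0.2304,  0.0625]))
top ring (((379.5029296875, 130.5625457763672), (27.133441925048828, 27.529823303222656), 157.00669860839844), array([ 0.759 , -0.2294,  0.16  ]))
top handle ((np.float64(396.7), np.float64(210.0)), array([ 0.5344, -0.2734,  0.158 ]), array([ 0.5344, -0.2734,  0.1582]))
top plate (((378.0, 224.0), (30.0, 30.0), 90.0), array([ 0.5013, -0.2317,  0.072 ]), np.float64(0.07137010920865572))
side disc (((309.42041015625, 184.88133239746094), (19.846763610839844, 38.3779182434082), 87.01905822753906), np.float64(0.06032115971114771), array([ 0.6436, -0.2218,  0.0625]))
side ring (((272.41802978515625, 151.30284118652344), (14.193735122680664, 27.766151428222656), 77.50550079345703), array([ 0.7552, -0.2311,  0.16  ]))
side handle ((np.float64(348.6), np.float64(154.7)), array([ 0.5323, -0.2581,  0.158 ]), array([ 0.5336, -0.267 ,  0.1532]))
side plate (((356.0600280761719, 188.1896514892578), (31.46933937072754, 16.69500160217285), 4.236394882202148), array([ 0.5011, -0.2168,  0.072 ]), np.float64(0.06841747446680757))
(0.43, 0.45) [-0.2805 -0.2791 -0.1856 -0.1827]
(0.58, 0.6) [-0.2805 -0.2801 -0.1845 -0.1842]
(0.7, 0.74) [-0.2798 -0.2789 -0.1826 -0.1823]
(0.8, 0.86) [-0.2789 -0.2744 -0.1807 -0.1801]
```

```bash
python3 -m inch '[[0,0,0,0,0,0.0822],[0,0,0,0,0,0.0822],[0,0,0,0,0,0.0822],[0,0,0,0,0,0.0822],[0,0,0,0,0,0.0822]]' 1; python3 -m inch '[[0,0,0,0,0,0.0822],[0,0,0,0,0,0.0822],[-0.5,0.3,0,0,0,0],[-0.8,0.4,0,0,0,0],[-0.8,0.3,0,0,0,0]]'; python3 -c "
from h import *
s=read_state();print(R.from_quat(s['eef_rot']).as_matrix().round(3),s['joint_positions'].round(2))"
```

```text
time: 0.98
ee_pos: [0.2235, 0.5837, 0.2225]
eef_rot: [0.578, 0.816, 0.0, -0.0]
ft_force: [0.2, 0.7, 0.8]
width: 0.0866
time: 1.6
ee_pos: [0.2642, 0.4986, 0.2224]
eef_rot: [0.707, 0.707, 0.0, 0.0]
ft_force: [-0.4, -0.3, 0.5]
width: 0.0869
[[ 0.  1.  0.]
 [ 1. -0. -0.]
 [-0.  0. -1.]] [-1.28  0.2   0.13  1.63 -0.03  1.31 -1.14]
```

```bash
python3 -m inch '[[-0.965,0.335,0,0,0,0],[-0.965,0.335,0,0,0,0],[-0.965,0.335,0,0,0,0],[-0.965,0.335,0,0,0,0],[-0.965,0.335,0,0,0,0]]'; python3 -m inch '[[-0.965,0.335,0,0,0,0],[-0.965,0.335,0,0,0,0],[-0.965,0.335,0,0,0,0],[-0.965,0.335,0,0,0,0],[-0.965,0.335,0,0,0,0]]'; python3 -m inch '[[-0.965,0.335,0,0,0,0],[-0.965,0.335,0,0,0,0],[-0.965,0.335,0,0,0,0],[-0.965,0.335,0,0,0,0],[-0.9,0.33,0,0,0,0]]'
```

```text
time: 2.22
ee_pos: [0.3309, 0.3054, 0.2227]
eef_rot: [0.707, 0.707, 0.0, -0.0]
ft_force: [0.4, -0.3, 0.8]
width: 0.0869
time: 2.85
ee_pos: [0.3978, 0.1123, 0.2227]
eef_rot: [0.707, 0.707, 0.0, -0.0]
ft_force: [0.5, 0.9, -0.2]
width: 0.0868
time: 3.48
ee_pos: [0.4645, -0.0781, 0.2228]
eef_rot: [0.707, 0.707, 0.001, 0.0]
ft_force: [1.6, 0.3, -1.3]
width: 0.0872
```

```bash
python3 -m inch '[[-0.97,0.35,0,0,0,0],[-0.97,0.35,0,0,0,0],[-0.97,0.35,0,0,0,0],[-0.97,0.35,0,0,0,0],[-0.95,0.35,0,0,0,0]]'; python3 - <<'E'
from h import *
c,s=snap('wrist','w2.png'); print(s['ee_pos'],s['joint_positions'].round(2))
E
```

```text
time: 4.1
ee_pos: [0.535, -0.2709, 0.2224]
eef_rot: [0.707, 0.707, 0.0, -0.0]
ft_force: [-0.8, 1.2, 0.9]
width: 0.0873
[ 0.53495107 -0.27090516  0.22235117] [-0.36  0.39  0.98  1.57 -0.33  1.35  0.66]
```

View pics/w2.png

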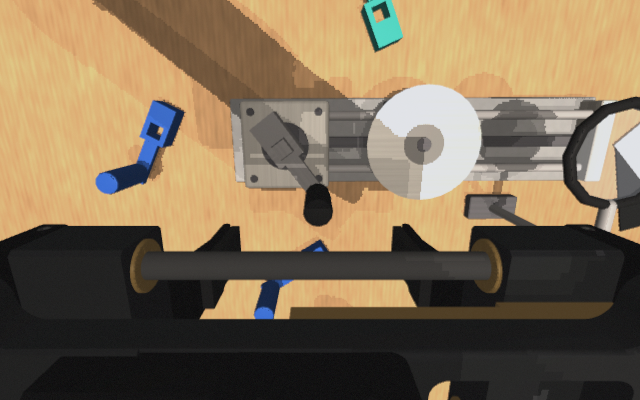

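The wrist view shows the steel crank with its black handle's top at about (318,211), the shaft end at about (281,147), the disc at (424,142) and the ring at the right edge. I'll convert these pixels to positions.

```bash
python3 - <<'E'
from h import *
z=np.load('pics/w2.png.npz');c={k:z[k] for k in z.files if k not in('ee','rot','position','orientation')};s={'ee_pos':z['ee'],'eef_rot':z['rot']}
P=cloud(c,s);g=c['img'].astype(int).max(-1);U=np.mgrid[:400,:640][1];V=np.mgrid[:400,:640][0]
h=(U>295)&(U<340)&(V>175)&(V<232)&(g<75)&(P[...,2]>.1)
print('h all',P[h].min(0),P[h].max(0)); t=h&(P[...,2]>.154); print('top',P[t].mean(0),U[t].mean(),V[t].mean(),t.sum(), P[t].min(0),P[t].max(0))
print('shaft',onplane(c,281,147,.098,s))
d=(P[...,2]>.055)&(P[...,2]<.07)&(U>350)&(U<490)&(V<210)&(g>90)
cs,_=cv2.findContours(d.astype(np.uint8),0,1);e=cv2.fitEllipse(max(cs,key=len));print(e,onplane(c,*e[0],.0625,s),np.median(P[d][:,2]))
q=(P[...,2]>.066)&(P[...,2]<.08)&(U>230)&(U<335)&(V>85)&(V<190)&(g>70)
e=cv2.minAreaRect(np.argwhere(q)[:,::-1].astype(np.float32));print('plate',e,onplane(c,*e[0],.0715,s),np.median(P[q][:,2]))
cv2.imwrite('pics/w2c.png',cv2.resize(cv2.cvtColor(c['img'],4)[80:240,220:350],None,fx=4,fy=4))
E
```

```text
h all [ 0.52632097 -0.28478289  0.10107311] [ 0.54861904 -0.20008736  0.38395355]
top [ 0.53720388 -0.27313629  0.15800701] 317.663961038961 211.6103896103896 616 [ 0.52644614 -0.28478289  0.15409364] [ 0.54857238 -0.20008736  0.38395355]
shaft [ 0.50318916 -0.22911639  0.098     ]
((423.5409240722656, 141.75955200195312), (108.6417236328125, 118.95055389404297), 43.48426818847656) [ 0.6484051  -0.22727762  0.0625    ] 0.06152091642806479
plate ((284.0, 144.0), (87.99998474121094, 85.99998474121094), 0.0) [ 0.50331294 -0.22877369  0.0715    ] 0.06949934961325999
```

View pics/w2c.png

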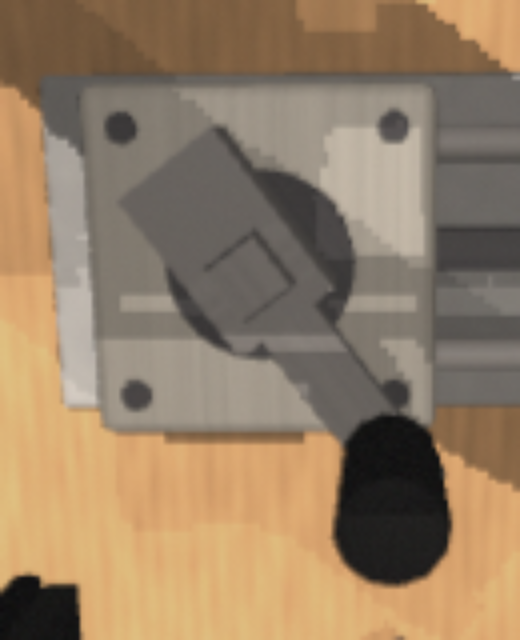

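```bash
python3 -m inch '[[-0.06,0.05,0.6,0,0,0],[0,0,0.8,0,0,0],[0,0,0.8,0,0,0],[0,0,0.45,0,0,0],[0,0,0,0,0,0]]' 1; python3 -m inch '[[0,0,0,0,0,0],[0,0,0,0,0,0],[0,0,0,0,0,0],[0,0,0,0,0,0],[0,0,0,0,0,0]]' -1 20
```

```text
time: 4.78
ee_pos: [0.5358, -0.272, 0.1158]
eef_rot: [0.707, 0.707, -0.0, -0.001]
ft_force: [-0.5, 0.4, 0.2]
width: 0.087
time: 5.4
ee_pos: [0.5363, -0.2723, 0.1166]
eef_rot: [0.707, 0.707, 0.0, -0.0]
ft_force: [-0.0, 0.3, -0.4]
width: 0.0449
```

```bash
python3 -m inch '[[0,0,0,0,0,0],[0,0,0,0,0,0],[0,0,0,0,0,0],[0,0,0,0,0,0],[0,0,0,0,0,0]]' -1 20
```

```text
time: 6.02
ee_pos: [0.5362, -0.2724, 0.1165]
eef_rot: [0.707, 0.707, 0.0, -0.0]
ft_force: [0.2, -0.5, -0.2]
width: 0.0233
```

```bash
python3 - <<'E'
import numpy as np
C=np.array([.5035,-.2295]);r=.055
for i in range(24):
    a,b=np.radians(-52.5-15*i),np.radians(-52.5-15*(i+1))
    d=r*np.array([np.cos(b)-np.cos(a),np.sin(b)-np.sin(a)])/.04
    print(i+1,'tx,ty=%.2f,%.2f'%(d[1],d[0]),(C+r*np.array([np.cos(b),np.sin(b)])).round(4))
E
```

```text
1 tx,ty=-0.18,-0.31 [ 0.5245 -0.2803]
2 tx,ty=-0.09,-0.35 [ 0.5107 -0.284 ]
3 tx,ty=0.00,-0.36 [ 0.4963 -0.284 ]
4 tx,ty=0.09,-0.35 [ 0.4825 -0.2803]
5 tx,ty=0.18,-0.31 [ 0.47   -0.2731]
6 tx,ty=0.25,-0.25 [ 0.4599 -0.263 ]
7 tx,ty=0.31,-0.18 [ 0.4527 -0.2505]
8 tx,ty=0.35,-0.09 [ 0.449  -0.2367]
9 tx,ty=0.36,-0.00 [ 0.449  -0.2223]
10 tx,ty=0.35,0.09 [ 0.4527 -0.2085]
11 tx,ty=0.31,0.18 [ 0.4599 -0.196 ]
12 tx,ty=0.25,0.25 [ 0.47   -0.1859]
13 tx,ty=0.18,0.31 [ 0.4825 -0.1787]
14 tx,ty=0.09,0.35 [ 0.4963 -0.175 ]
15 tx,ty=0.00,0.36 [ 0.5107 -0.175 ]
16 tx,ty=-0.09,0.35 [ 0.5245 -0.1787]
17 tx,ty=-0.18,0.31 [ 0.537  -0.1859]
18 tx,ty=-0.25,0.25 [ 0.5471 -0.196 ]
19 tx,ty=-0.31,0.18 [ 0.5543 -0.2085]
20 tx,ty=-0.35,0.09 [ 0.558  -0.2223]
21 tx,ty=-0.36,0.00 [ 0.558  -0.2367]
22 tx,ty=-0.35,-0.09 [ 0.5543 -0.2505]
23 tx,ty=-0.31,-0.18 [ 0.5471 -0.263 ]
24 tx,ty=-0.25,-0.25 [ 0.537  -0.2731]
```

```bash
python3 -m inch '[[-0.18,-0.31,0,0,0,0],[-0.09,-0.35,0,0,0,0],[0,-0.36,0,0,0,0],[0.09,-0.35,0,0,0,0],[0.18,-0.31,0,0,0,0]]'
```

```text
time: 6.65
ee_pos: [0.4686, -0.2714, 0.1164]
eef_rot: [0.707, 0.707, 0.001, -0.0]
ft_force: [6.3, 5.4, -4.1]
width: 0.0233
```

```bash
python3 -m inch '[[0.27,-0.22,0.02,0,0,0],[0.31,-0.17,0.02,0,0,0],[0.35,-0.09,0,0,0,0],[0.36,0,0,0,0,0],[0.35,0.09,0,0,0,0]]'; python3 - <<'E'
from h import *
c,s=snap('side','s3.png',(220,130,400,225),4); print(s['ee_pos'],s['ft_force'])
E
```

```text
time: 7.28
ee_pos: [0.4522, -0.2076, 0.1157]
eef_rot: [0.708, 0.707, 0.0, -0.0]
ft_force: [-3.4, -0.4, 12.3]
width: 0.0234
[ 0.45216478 -0.20758014  0.11572842] [-3.35009611 -0.4383735  12.32004886]
```

View pics/s3.png

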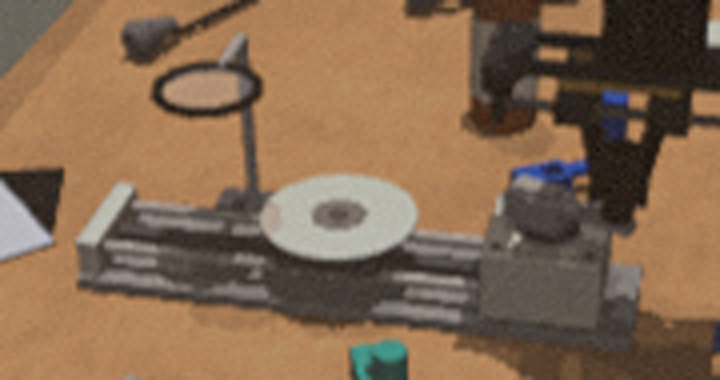

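The side view shows the disc moved outward (its hub went from (358,215) to (340,213) in the crop). The crank is still seated. I'm easing the downward press a little and going on.

```bash
python3 -m inch '[[0.31,0.18,-0.015,0,0,0],[0.25,0.25,0,0,0,0],[0.18,0.31,0,0,0,0],[0.09,0.35,0,0,0,0],[0,0.36,0,0,0,0]]';python3 -m inch '[[-0.09,0.35,0,0,0,0],[-0.18,0.31,0,0,0,0],[-0.25,0.25,0,0,0,0],[-0.31,0.18,0,0,0,0],[-0.35,0.09,0,0,0,0]]'
```

```text
time: 7.95
ee_pos: [0.5114, -0.1735, 0.1161]
eef_rot: [0.707, 0.707, 0.0, 0.0]
ft_force: [0.0, -1.1, 4.4]
width: 0.0235
time: 8.57
ee_pos: [0.5585, -0.2219, 0.116]
eef_rot: [0.707, 0.707, -0.0, 0.0]
ft_force: [-2.8, 0.3, 5.8]
width: 0.0232
```

```bash
python3 -m inch '[[-0.36,0,0,0,0,0],[-0.35,-0.09,0,0,0,0],[-0.31,-0.18,0,0,0,0],[-0.25,-0.25,0,0,0,0],[-0.18,-0.31,0,0,0,0]]';python3 -m inch '[[-0.09,-0.35,0,0,0,0],[0,-0.36,0,0,0,0],[0.09,-0.35,0,0,0,0],[0.18,-0.31,0,0,0,0],[0.25,-0.25,0,0,0,0]]'
```

```text
time: 9.2
ee_pos: [0.525, -0.2794, 0.1159]
eef_rot: [0.707, 0.707, 0.0, 0.0]
ft_force: [-0.5, 4.9, 4.6]
width: 0.0236
time: 9.82
ee_pos: [0.4599, -0.2623, 0.1159]
eef_rot: [0.707, 0.707, 0.0, 0.001]
ft_force: [0.6, -0.2, 6.3]
width: 0.0234
```

```bash
python3 -m inch '[[0.31,-0.18,0,0,0,0],[0.35,-0.09,0,0,0,0],[0.36,0,0,0,0,0],[0.35,0.09,0,0,0,0],[0.31,0.18,0,0,0,0]]';python3 -m inch '[[0.25,0.25,0,0,0,0],[0.18,0.31,0,0,0,0],[0.09,0.35,0,0,0,0],[0,0.36,0,0,0,0],[-0.09,0.35,0,0,0,0]]'; python3 meas.py top side
```

```text
time: 10.45
ee_pos: [0.4598, -0.1942, 0.1158]
eef_rot: [0.707, 0.707, 0.0, -0.0]
ft_force: [-0.8, -0.5, 8.6]
width: 0.0239
time: 11.08
ee_pos: [0.5255, -0.1772, 0.1158]
eef_rot: [0.707, 0.707, -0.0, 0.0]
ft_force: [-2.2, -1.2, 7.5]
width: 0.0236
top disc (((376.4856262207031, 156.6326141357422), (30.154436111450195, 40.76630401611328), 96.12174224853516), np.float64(0.0629964975580517), array([ 0.7053, -0.2315,  0.0625]))
top ring (((379.5103759765625, 130.51705932617188), (27.111339569091797, 27.430709838867188), 1.1331719160079956), array([ 0.7591, -0.2294,  0.16  ]))
top handle ((np.float64(nan), np.float64(nan)), array([nan, nan, nan]), array([nan, nan, nan]))
top plate (((391.48187255859375, 232.5310821533203), (8.133916854858398, 19.72294807434082), 30.25643539428711), array([ 0.4762, -0.2709,  0.072 ]), np.float64(0.07086110626857334))
side disc (((291.9484558105469, 182.8050537109375), (19.714963912963867, 30.905132293701172), 77.31221771240234), np.float64(0.06028817523320229), array([ 0.6986, -0.2228,  0.0625]))
side ring (((272.47491455078125, 151.2865753173828), (14.223339080810547, 27.523386001586914), 77.51941680908203), array([ 0.7551, -0.2313,  0.16  ]))
side handle ((np.float64(346.3), np.float64(170.1)), array([ 0.5245, -0.1691,  0.158 ]), array([ 0.5246, -0.1698,  0.1576]))
side plate (((356.0, 189.0), (16.0, 32.0), 90.0), array([ 0.5006, -0.2124,  0.072 ]), np.float64(0.06836762758628295))meas.py:16: RuntimeWarning: Mean of empty slice.
  v,u=np.nonzero(h); out['handle']=((u.mean().round(1),v.mean().round(1)),onplane(c,u.mean(),v.mean(),.158,s).round(4),P[h].mean(0).round(4))
  ret = ret.dtype.type(ret / rcount)
  ret = um.true_divide(
```

```bash
python3 -m inch '[[-0.18,0.31,-0.01,0,0,0],[-0.25,0.25,0,0,0,0],[-0.31,0.18,0,0,0,0],[-0.35,0.09,0,0,0,0],[-0.36,0,0,0,0,0]]';python3 -m inch '[[-0.35,-0.09,0,0,0,0],[-0.31,-0.18,0,0,0,0],[-0.25,-0.25,0,0,0,0],[-0.18,-0.31,0,0,0,0],[-0.09,-0.35,0,0,0,0]]'
```

```text
time: 11.8
ee_pos: [0.5584, -0.2361, 0.1159]
eef_rot: [0.707, 0.707, -0.0, -0.0]
ft_force: [-3.9, 1.3, 5.5]
width: 0.0233
time: 12.42
ee_pos: [0.511, -0.2831, 0.116]
eef_rot: [0.707, 0.707, 0.0, 0.0]
ft_force: [0.9, 1.7, 3.2]
width: 0.0233
```

```bash
python3 -m inch '[[0,-0.36,0,0,0,0],[0.09,-0.35,0,0,0,0],[0.18,-0.31,0,0,0,0],[0.25,-0.25,0,0,0,0],[0.31,-0.18,0,0,0,0]]';python3 -m inch '[[0.35,-0.09,0,0,0,0],[0.36,0,0,0,0,0],[0.35,0.09,0,0,0,0],[0.31,0.18,0,0,0,0],[0.25,0.25,0,0,0,0]]'; python3 - <<'E'
from h import *
snap('top','t4.png',(330,90,450,260),3.4); snap('side','s4.png',(220,130,400,225),4); snap('wrist','w4.png')
E
```

```text
time: 13.05
ee_pos: [0.4523, -0.249, 0.116]
eef_rot: [0.707, 0.707, -0.0, -0.0]
ft_force: [0.9, -1.2, 6.0]
width: 0.0235
time: 13.68
ee_pos: [0.4707, -0.1834, 0.1159]
eef_rot: [0.707, 0.707, 0.0, -0.0]
ft_force: [3.1, -5.4, 2.5]
width: 0.0235
```

View pics/t4.png

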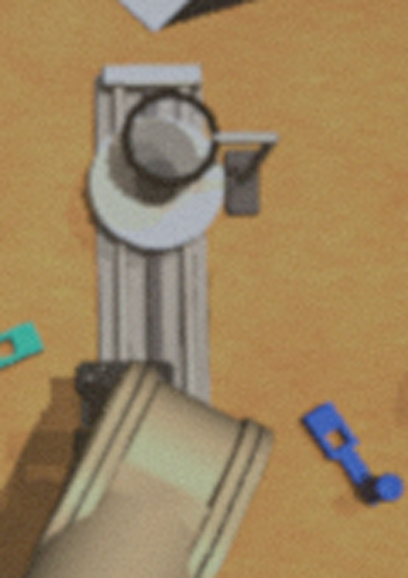

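View pics/s4.png

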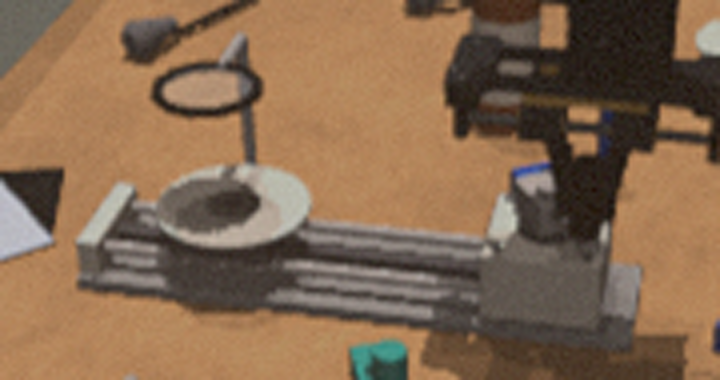

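View pics/w4.png

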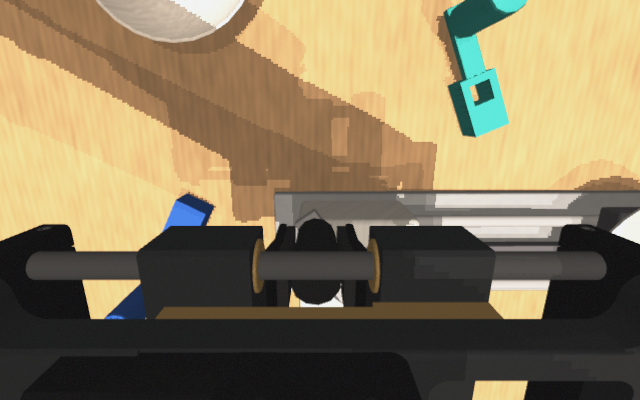

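```bash
cat > disc.py <<'E'
from h import *
from scipy.optimize import least_squares
import sys
def disc(c,s=None,x0=(.75,-.23),ring=(.759,-.2297)):
    P=cloud(c,s);I=c['img'].astype(int);g=I.max(-1)
    m=(P[...,2]>.052)&(P[...,2]<.075)&(np.hypot(P[...,0]-x0[0],P[...,1]-x0[1])<.075)&(c['depth']>0)
    m=cv2.morphologyEx(m.astype(np.uint8),cv2.MORPH_OPEN,np.ones((3,3)))
    cs,_=cv2.findContours(m,0,1);q=max(cs,key=cv2.contourArea)[:,0]
    W=np.array([onplane(c,u,v,.0615,s)[:2] for u,v in q])
    f=lambda p:np.hypot(W[:,0]-p[0],W[:,1]-p[1])-p[2]
    r=least_squares(f,[*x0,.06],loss='soft_l1',f_scale=.001)
    return r.x.round(4),np.sort(abs(f(r.x)))[len(W)//2].round(4),len(W)
if __name__=='__main__':
    for f in sys.argv[1:]:
        z=np.load(f);c={k:z[k] for k in z.files};w=c.get('tool_from_camera')
        c={k:v for k,v in c.items() if not(v.ndim==0 and v.dtype==object)}
        x0=(.647,-.23) if '1.png' in f or 'w2' in f else (.75,-.23)
        print(f,disc(c,{'ee_pos':z['ee'],'eef_rot':z['rot']},x0))
E
python3 disc.py pics/top1.png.npz pics/side1.png.npz pics/t4.png.npz pics/s4.png.npz
```

```text
pics/top1.png.npz (array([ 0.6471, -0.2312,  0.0586]), np.float64(0.0006), 112)
pics/side1.png.npz (array([ 0.6455, -0.225 ,  0.0584]), np.float64(0.0011), 90)
pics/t4.png.npz (array([ 0.7424, -0.2284,  0.0548]), np.float64(0.0034), 116)
pics/s4.png.npz (array([ 0.7439, -0.2239,  0.0584]), np.float64(0.0011), 89)
```

```bash
python3 -m inch '[[0.18,0.31,0,0,0,0],[0.09,0.35,0,0,0,0],[0,0.36,0,0,0,0],[-0.09,0.35,0,0,0,0],[-0.18,0.31,0,0,0,0]]'
```

```text
time: 14.45
ee_pos: [0.5375, -0.1842, 0.1157]
eef_rot: [0.707, 0.707, -0.0, -0.001]
ft_force: [-2.2, -1.3, 6.3]
width: 0.0236
```

```bash
python3 -m inch '[[-0.25,0.25,0,0,0,0],[-0.31,0.18,0,0,0,0],[0,0,0,0,0,0]]'; python3 - <<'E'
from h import *
snap('top','t5.png',(350,90,410,180),6); snap('side','s5.png',(240,130,320,210),7); snap('wrist','w5.png')
E
python3 disc.py pics/s5.png.npz pics/w2.png.npz
```

```text
time: 14.82
ee_pos: [0.5548, -0.2078, 0.116]
eef_rot: [0.708, 0.707, -0.0, -0.0]
ft_force: [0.9, -0.4, 6.1]
width: 0.0237
pics/s5.png.npz (array([ 0.7559, -0.2251,  0.0586]), np.float64(0.001), 92)
pics/w2.png.npz (array([ 0.6487, -0.2303,  0.0593]), np.float64(0.0002), 336)
```

View pics/t5.png

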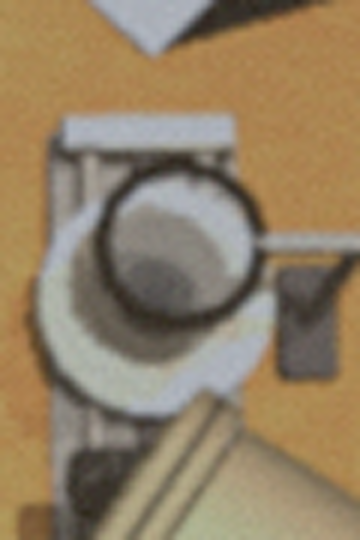

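View pics/s5.png

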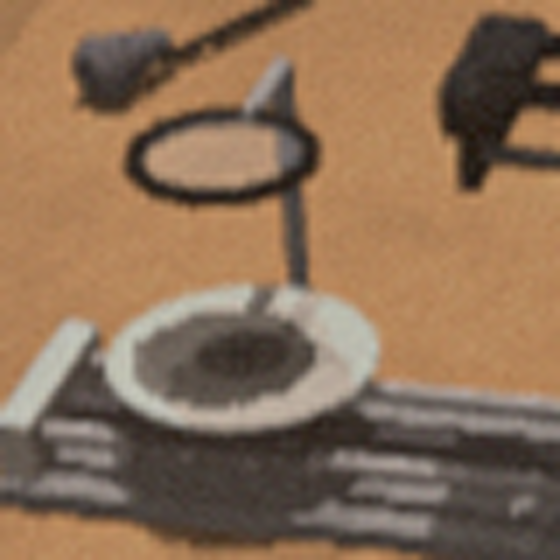

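View pics/w5.png

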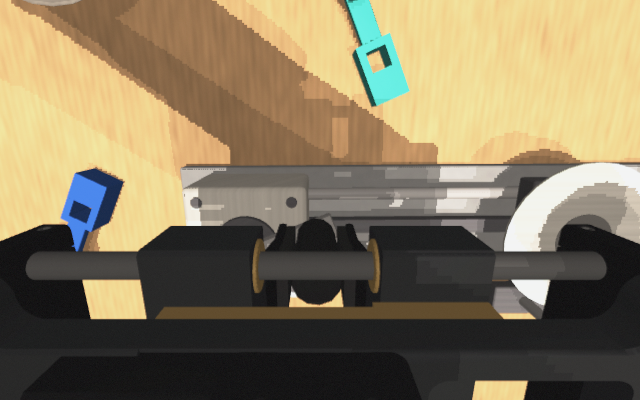

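The side view puts the disc about under the ring (disc x 0.756, ring x 0.755). I'll release, rise and check from a second view with the wrist camera.

```bash
python3 -m inch '[[0,0,0,0,0,0],[0,0,0,0,0,0],[0,0,0,0,0,0],[0,0,0,0,0,0],[0,0,0,0,0,0]]' 1;  python3 -m inch '[[0,0,0,0,0,0],[0,0,0,0,0,0],[0,0,0,0,0,0],[0,0,-0.4,0,0,0],[0,0,-0.8,0,0,0]]'; python3 -m inch '[[0,0,-1,0,0,0],[0,0,-1,0,0,0],[0,0,-1,0,0,0],[-0.5,0.9,-0.8,0,0,0],[-0.5,0.9,-0.5,0,0,0]]'
```

```text
time: 15.6
ee_pos: [0.555, -0.2067, 0.1158]
eef_rot: [0.707, 0.707, 0.0, -0.0]
ft_force: [1.1, -0.6, -0.5]
width: 0.0653
time: 16.23
ee_pos: [0.5545, -0.2066, 0.1646]
eef_rot: [0.707, 0.707, -0.001, -0.001]
ft_force: [-0.4, 0.2, 1.5]
width: 0.0869
time: 16.85
ee_pos: [0.6284, -0.2466, 0.3395]
eef_rot: [0.706, 0.708, 0.001, 0.001]
ft_force: [0.8, -0.5, 1.3]
width: 0.0869
```

```bash
python3 -m inch '[[-0.3,0.8,0,0,0,0],[-0.2,0.8,0,0,0,0],[0,0.6,0,0,0,0],[0,0,0,0,0,0],[0,0,0,0,0,0]]'; python3 - <<'E'
from h import *
c,s=snap('wrist','w6.png'); print(s['ee_pos'])
snap('side','s6.png',(220,130,400,225),4);snap('top','t6.png',(330,90,450,260),3.4)
E
python3 disc.py pics/s6.png.npz pics/w6.png.npz
```

```text
time: 17.48
ee_pos: [0.7145, -0.2672, 0.3368]
eef_rot: [0.707, 0.707, -0.0, 0.0]
ft_force: [0.2, 0.4, 0.3]
width: 0.0869
[ 0.71445092 -0.26717006  0.33684994]
pics/s6.png.npz (array([ 0.756 , -0.2248,  0.0585]), np.float64(0.001), 89)
pics/w6.png.npz (array([ 0.7589, -0.2296,  0.0574]), np.float64(0.0019), 254)
```

View pics/w6.png

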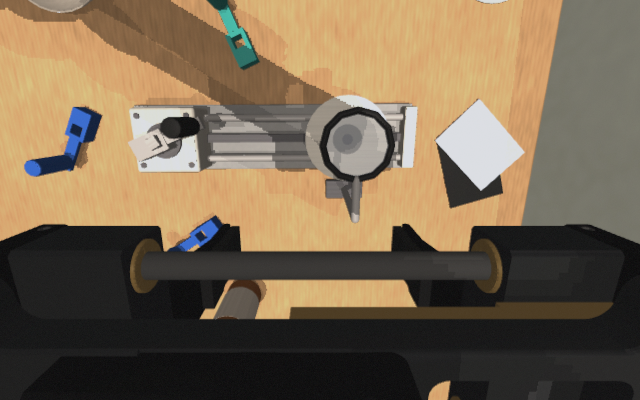

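View pics/s6.png

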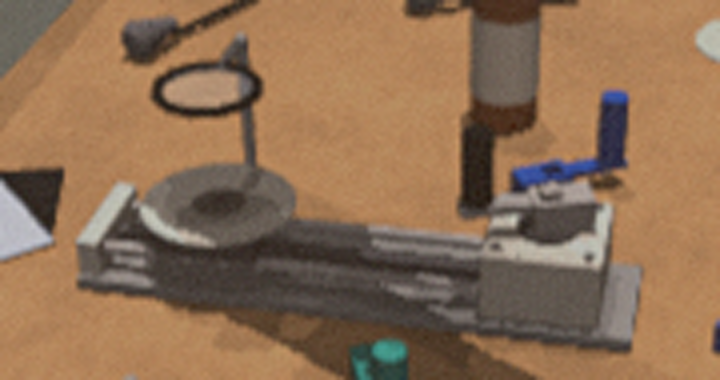

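The crank is seated and still, with the handle at (178,127) in the wrist view and level in the side view. The disc and ring are both fully visible. I'll move the camera directly over them along the slide so parallax drops out, then compare the centres.

```bash
python3 -m inch '[[0,0.6,0,0,0,0],[0.4,0.45,0,0,0,0],[0.4,0,0,0,0,0],[0,0,0,0,0,0],[0,0,0,0,0,0]]'; cat > fin.py <<'E'
from h import *
from scipy.optimize import least_squares
c,s=snap('wrist','w7.png'); print(s['ee_pos'],pose(c,s)[1])
P=cloud(c,s);g=c['img'].astype(int).max(-1)
X=np.hypot(P[...,0]-.757,P[...,1]+.229)
def circ(W,x0,r0):
    f=lambda p:np.hypot(W[:,0]-p[0],W[:,1]-p[1])-p[2]
    r=least_squares(f,[*x0,r0],loss='soft_l1',f_scale=.0005); return r.x.round(4),np.median(abs(f(r.x))).round(5)
ring=((P[...,2]>.145)&(P[...,2]<.175)&(X<.055)&(X>.03)).astype(np.uint8)
cs,_=cv2.findContours(ring,0,1);q=max(cs,key=len)[:,0];W=np.array([onplane(c,u,v,.162,s)[:2] for u,v in q]);
W=W[np.hypot(W[:,0]-.757,W[:,1]+.229)<.046]
rc=circ(W,(.757,-.229),.042);print('ring',rc,len(W))
near=((P[...,2]>.05)&(P[...,2]<.175)&(X<.08)).astype(np.uint8)
sol=((P[...,2]>.054)&(P[...,2]<.07)).astype(np.uint8)
cs,_=cv2.findContours(sol,0,1);allp=np.vstack([k[:,0] for k in cs])
W=np.array([onplane(c,u,v,.0615,s)[:2] for u,v in allp]);d=np.hypot(W[:,0]-.757,W[:,1]+.229)
# drop points near ring pixels
rd=cv2.dilate(ring,np.ones((7,7)));W=W[(d>.052)&(d<.067)&(rd[allp[:,1],allp[:,0]]==0)]
dc=circ(W,(.757,-.229),.06);print('disc',dc,len(W),'disc-ring',(dc[0]-rc[0])[:2])
c2,_=snap('top','t7.png',(330,90,450,260),3.4)
im=cv2.cvtColor(c['img'],4)[60:260,200:440];cv2.imwrite('pics/w7c.png',cv2.resize(im,None,fx=3,fy=3))
E
python3 fin.py
```

```text
time: 18.25
ee_pos: [0.7564, -0.235, 0.3368]
eef_rot: [0.707, 0.707, 0.0, 0.0]
ft_force: [-0.7, -0.2, 0.1]
width: 0.0873
[ 0.75636592 -0.23501995  0.33677406] [ 0.75724309 -0.16415975  0.49835817]
ring (array([ 0.7603, -0.2293,  0.0404]), np.float64(0.00038)) 200
disc (array([ 0.7594, -0.2299,  0.0592]), np.float64(0.00033)) 136 disc-ring [-0.0009 -0.0006]
```

View pics/w7c.png

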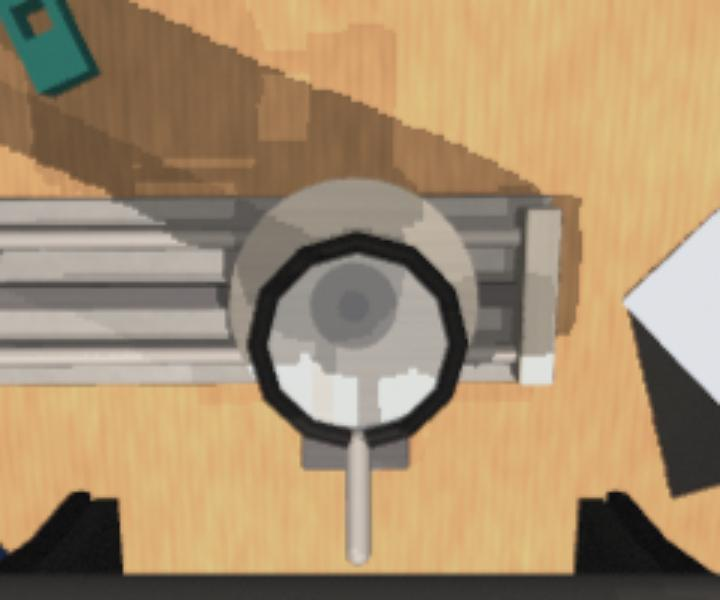

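View pics/t7.png

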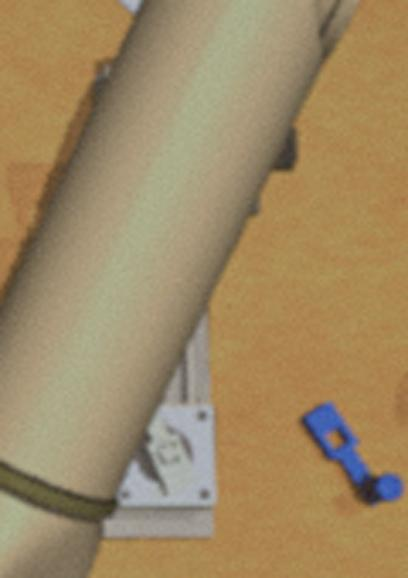

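The wrist view has the disc's centre within about 1 mm of the ring's (−0.9 mm along the slide). I'll move the arm clear for one undisturbed view from the fixed cameras.

```bash
python3 -m inch '[[0.9,-0.5,0,0,0,0],[0.9,-0.5,0,0,0,0],[0.9,-0.5,0,0,0,0],[0.9,-0.5,0,0,0,0],[0.9,-0.5,0,0,0,0]]';python3 -m inch '[[0.9,-0.5,0,0,0,0],[0.9,-0.5,0,0,0,0],[0.9,-0.4,0,0,0,0],[0.9,-0.4,0,0,0,0],[0.5,-0.2,0,0,0,0]]';python3 - <<'E'
from h import *
snap('top','t8.png',(330,90,450,260),3.4);snap('side','s8.png',(220,130,400,225),4)
from scipy.optimize import least_squares
def circ(W,x0,r0):
    f=lambda p:np.hypot(W[:,0]-p[0],W[:,1]-p[1])-p[2]
    r=least_squares(f,[*x0,r0],loss='soft_l1',f_scale=.0005); return r.x.round(4),np.median(abs(f(r.x))).round(5)
for n in('top1','t8','side1','s8'):
    z=np.load(f'pics/{n}.png.npz');c={k:z[k] for k in('img','depth','fx','fy','cx','cy','position','orientation')}
    P=cloud(c);X=np.hypot(P[...,0]-.757,P[...,1]+.229)
    ring=((P[...,2]>.14)&(P[...,2]<.18)&(X<.055)).astype(np.uint8)
    cs,_=cv2.findContours(ring,0,1);q=max(cs,key=len)[:,0]
    W=np.array([onplane(c,u,v,.16)[:2] for u,v in q]);W=W[abs(np.hypot(W[:,0]-.757,W[:,1]+.229)-.04)<.006]
    rc=circ(W,(.757,-.229),.042)
    x0=np.array((.647,-.23) if '1' in n else (.757,-.23))
    sol=((P[...,2]>.052)&(P[...,2]<.072)).astype(np.uint8)
    cs,_=cv2.findContours(sol,0,1);a=np.vstack([k[:,0] for k in cs]);W=np.array([onplane(c,u,v,.0615)[:2] for u,v in a])
    d=np.hypot(*(W-x0).T);rd=cv2.dilate(ring,np.ones((5,5)));W=W[(d>.052)&(d<.067)&(rd[a[:,1],a[:,0]]==0)]
    print(n,'ring',rc,'disc',circ(W,x0,.06),len(W))
E
```

```text
time: 18.98
ee_pos: [0.656, -0.0542, 0.3359]
eef_rot: [0.707, 0.707, 0.0, -0.0]
ft_force: [0.4, 0.3, 1.1]
width: 0.0871
time: 19.6
ee_pos: [0.5761, 0.1109, 0.3359]
eef_rot: [0.706, 0.708, 0.0, -0.001]
ft_force: [-0.6, -0.7, 1.2]
width: 0.0869
top1 ring (array([ 0.7593, -0.2309,  0.0399]), np.float64(0.0006)) disc (array([ 0.6472, -0.2312,  0.0587]), np.float64(0.00061)) 110
t8 ring (array([ 0.7594, -0.2309,  0.0399]), np.float64(0.0006)) disc (array([ 0.7581, -0.2308,  0.0584]), np.float64(0.00068)) 70
side1 ring (array([ 0.7568, -0.2252,  0.041 ]), np.float64(0.00087)) disc (array([ 0.6457, -0.2255,  0.0585]), np.float64(0.00096)) 80
s8 ring (array([ 0.7542, -0.2272,  0.0432]), np.float64(0.00086)) disc (array([ 0.7561, -0.2251,  0.0589]), np.float64(0.00095)) 81
```

View pics/t8.png

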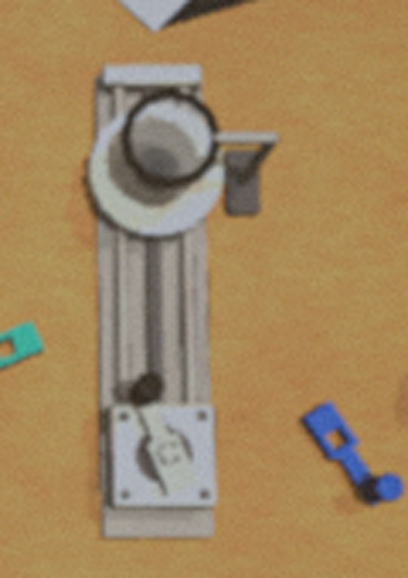

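View pics/s8.png

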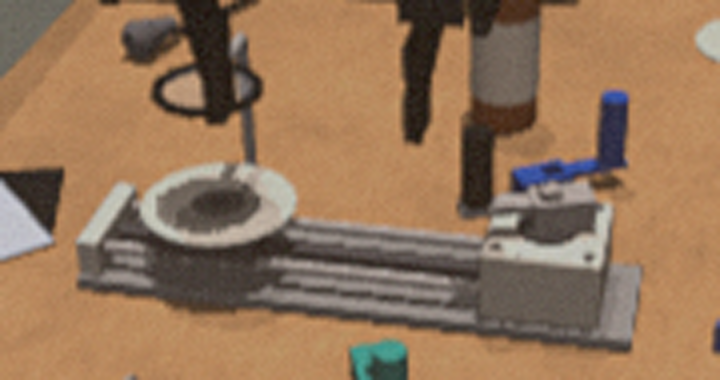

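The disc is short by about 1 mm in three clean views: top 1.3, wrist 0.9, and side 0.7 using the unobstructed ring. There is plenty of time, so I'll regrasp the handle and wind about 9° more.

```bash
python3 -m inch '[[-0.9,-0.06,0,0,0,0],[-0.9,-0.06,0,0,0,0],[-0.9,-0.06,0,0,0,0],[-0.9,-0.06,0,0,0,0],[-0.9,-0.06,0,0,0,0]]' 1;python3 -m inch '[[-0.9,-0.06,0,0,0,0],[-0.9,-0.06,0,0,0,0],[-0.9,-0.06,0,0,0,0],[-0.74,-0.05,0,0,0,0],[0,0,0,0,0,0]]'
```

```text
time: 20.32
ee_pos: [0.5645, -0.0737, 0.336]
eef_rot: [0.708, 0.706, 0.0, -0.0]
ft_force: [0.4, 0.4, -0.3]
width: 0.0869
time: 20.95
ee_pos: [0.5541, -0.2128, 0.3361]
eef_rot: [0.709, 0.705, -0.0, 0.0]
ft_force: [0.6, 0.1, -0.1]
width: 0.0871
```

```bash
python3 -m inch '[[0.155,0.02,0.5,0,0,0],[0,0,0.9,0,0,0],[0,0,0.9,0,0,0],[0,0,0.5,0,0,0],[0,0,0,0,0,0]]';python3 - <<'E'
from h import *
snap('wrist','w9.png');print(read_state()['ee_pos'])
c,s=snap('side','s9.png',(220,130,400,225),4)
E
```

```text
time: 21.58
ee_pos: [0.5562, -0.2018, 0.2233]
eef_rot: [0.707, 0.707, -0.0, -0.001]
ft_force: [-0.2, 0.1, 1.3]
width: 0.0871
[ 0.55678649 -0.20225516  0.2244691 ]
```

View pics/w9.png

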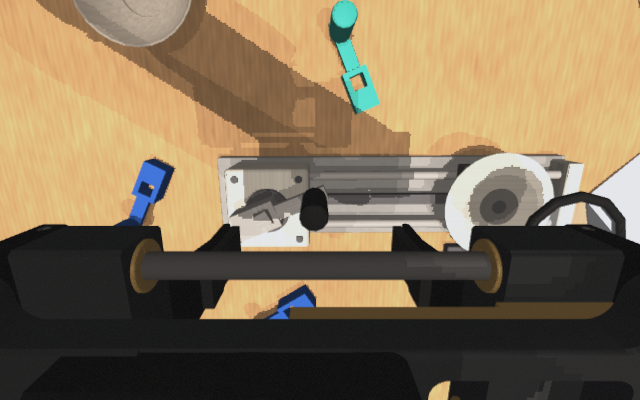

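The handle's top is at about (314,213), between the open jaws and a few mm off centre. I'll correct that, descend and grip.

```bash
python3 -m inch '[[-0.12,-0.03,0.5,0,0,0],[0,0,0.8,0,0,0],[0,0,0.8,0,0,0],[0,0,0.58,0,0,0],[0,0,0,0,0,0]]' 1; python3 -m inch '[[0,0,0,0,0,0],[0,0,0,0,0,0],[0,0,0,0,0,0],[0,0,0,0,0,0],[0,0,0,0,0,0]]' -1 20; python3 -m inch '[[0,0,0,0,0,0],[0,0,0,0,0,0],[0,0,0,0,0,0],[0,0,0,0,0,0],[0,0,0,0,0,0]]' -1 20
```

```text
time: 22.3
ee_pos: [0.5545, -0.207, 0.1153]
eef_rot: [0.707, 0.707, -0.001, -0.001]
ft_force: [0.5, 0.6, 0.3]
width: 0.0869
time: 22.92
ee_pos: [0.5555, -0.2069, 0.1168]
eef_rot: [0.707, 0.707, 0.0, 0.0]
ft_force: [0.2, -0.1, -0.4]
width: 0.0452
time: 23.55
ee_pos: [0.5552, -0.207, 0.1166]
eef_rot: [0.707, 0.707, -0.0, -0.0]
ft_force: [-2.6, 0.8, 0.3]
width: 0.0237
```

```bash
python3 -m inch '[[-0.12,0.03,0.01,0,0,0],[-0.11,0.01,0,0,0,0],[0,0,0,0,0,0],[0,0,0,0,0,0]]'; python3 -m inch '[[0,0,0,0,0,0],[0,0,0,0,0,0],[0,0,0,0,0,0],[0,0,0,0,0,0],[0,0,0,0,0,0]]' 1;  python3 -m inch '[[0,0,0,0,0,0],[0,0,0,0,0,0],[0,0,0,0,0,0],[0,0,-0.4,0,0,0],[0,0,-0.8,0,0,0]]'; python3 -m inch '[[0,0,-1,0,0,0],[0,0,-1,0,0,0],[0,0,-1,0,0,0],[0,0.9,-0.8,0,0,0],[0,0.9,-0.5,0,0,0]]'
```

```text
time: 24.05
ee_pos: [0.5577, -0.2164, 0.1166]
eef_rot: [0.707, 0.707, 0.0, 0.001]
ft_force: [1.7, -0.4, 1.9]
width: 0.0238
time: 24.68
ee_pos: [0.557, -0.2162, 0.1163]
eef_rot: [0.707, 0.707, -0.0, -0.0]
ft_force: [-0.4, -0.1, 0.3]
width: 0.0652
time: 25.3
ee_pos: [0.5566, -0.216, 0.165]
eef_rot: [0.707, 0.707, -0.0, -0.001]
ft_force: [0.4, 0.4, 0.5]
width: 0.0869
time: 25.92
ee_pos: [0.6302, -0.216, 0.3398]
eef_rot: [0.707, 0.707, 0.001, 0.001]
ft_force: [1.0, -0.4, -0.1]
width: 0.0868
```

```bash
python3 -m inch '[[-0.2,0.9,0,0,0,0],[-0.2,0.9,0,0,0,0],[-0.1,0.9,0,0,0,0],[0,0.4,0,0,0,0],[0,0,0,0,0,0]]'; python3 fin.py
```

```text
time: 26.55
ee_pos: [0.7533, -0.2366, 0.336]
eef_rot: [0.707, 0.707, -0.001, 0.0]
ft_force: [0.0, -0.2, -0.1]
width: 0.087
[ 0.75331043 -0.23664832  0.3359724 ] [ 0.75439804 -0.16558015  0.49746632]
ring (array([ 0.7604, -0.2293,  0.0404]), np.float64(0.00039)) 202
disc (array([ 0.7604, -0.2297,  0.059 ]), np.float64(0.00034)) 138 disc-ring [ 0.     -0.0004]
```

Centred to within measurement error. I'll move the arm away and take a final look.

```bash
python3 -m inch '[[0.9,-0.5,0,0,0,0],[0.9,-0.5,0,0,0,0],[0.9,-0.5,0,0,0,0],[0.9,-0.5,0,0,0,0],[0.9,-0.5,0,0,0,0]]';python3 -m inch '[[0.5,-0.5,0,0,0,0],[0.5,-0.5,0,0,0,0],[0.2,-0.4,0,0,0,0],[0,0,0,0,0,0],[0,0,0,0,0,0]]';python3 - <<'E'
from h import *
snap('top','t10.png');snap('side','s10.png')
E
python3 disc.py pics/s10.png.npz
```

```text
time: 27.28
ee_pos: [0.6512, -0.0549, 0.3369]
eef_rot: [0.707, 0.707, 0.001, -0.0]
ft_force: [0.6, -0.3, -0.4]
width: 0.0872
time: 27.9
ee_pos: [0.5969, -0.0084, 0.3366]
eef_rot: [0.707, 0.707, 0.001, -0.0]
ft_force: [-0.0, 0.3, -0.3]
width: 0.0872
pics/s10.png.npz (array([ 0.7569, -0.2246,  0.0582]), np.float64(0.0011), 91)
```

View pics/t10.png

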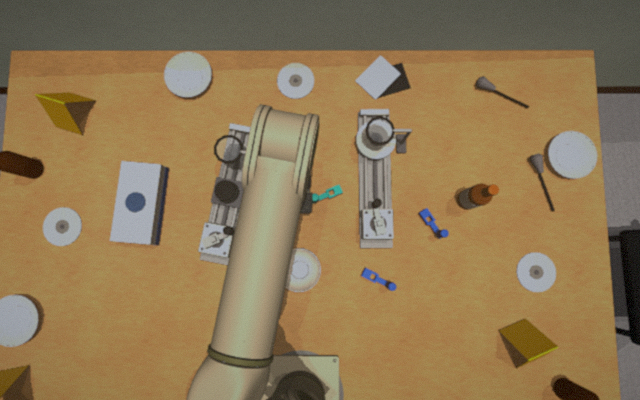

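View pics/s10.png

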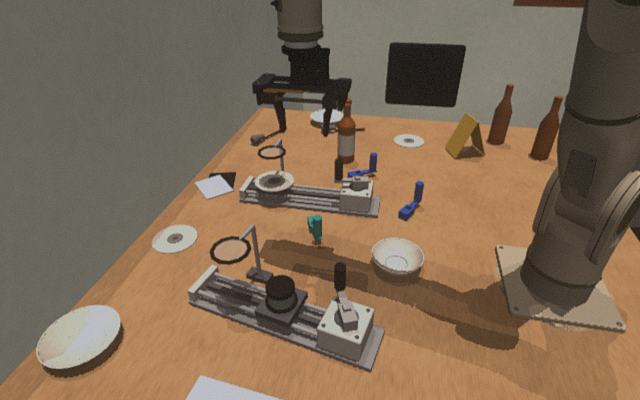

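The disc sits under its ring at (380,132) in the top view. The crank is seated with its handle at (377,203), the jar slide is unchanged, and the arm is clear of everything.

```bash
python3 -c "
from bench import close_job
print(close_job())"
```

```text
the job is handed in; nothing more can be done
None
```

The disc is centred under its magnifier, the crank is still seated on its shaft, and the job is handed in at about 28 s of the 70 s allowed. I gripped the steel crank's black handle and wound it about 2.8 turns clockwise. A first check showed the disc about 1 mm short, so I gripped it again, wound about 9° more, released and moved the arm clear.

- **Centring:** the last wrist-camera check put the disc 0.0 mm from the ring centre along the slide and 0.4 mm across it. The side camera, compared with its own clear view of the ring, agrees to about 0.1 mm along the slide. The fixed cameras' absolute positions differ from the wrist camera's by 2–4 mm. One earlier side reading was 2 mm off along the slide, but a gripper finger was blocking the ring.
- **Everything else:** the final pictures show the crank seated and the jar slide and blue and turquoise cranks where they started. The largest wrist force I read was about 13 N.

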